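# Weigh the sample dish from behind the bottles

### The arm

A 7-joint arm with a two-finger parallel gripper is mounted at the origin on the work surface. World frame = base frame: x ahead of the robot, y to its left, z up, the work surface at z = 0. Lengths are in m, angles in rad, forces in N, time in s.
With the tool pointing down it reaches from about 0.425 to 1.025 m from the base axis. Payload 9.4 kg.
Tool frame: the origin (TCP) lies on the mounting face of the last link; the fingertips stand 186 mm ahead of it and the grasp point (between the pads) lies 167 mm ahead of it; z points along the fingers, y is the line along which they close (so a half turn about z gives the same grasp; the last joint's range is limited). The gripper opens to 93 mm and grips with 3 to 60 N. Pads are 15 mm wide; open, the fingers measure 128 mm over their backs; the gripper's body (75 mm by 188 mm) begins 65 mm behind the grasp point.
Start: joints at [1.057, 0.599, -0.003, 1.599, 0.002, 0.943, -0.08], TCP at [0.307, -0.657, 0.405] pointing down, gripper open.
Joint ranges: [-2.57, 2.57], [-0.35, 1.97], [-1.29, 1.29], [0.11, 2.56], [-1.05, 4.19], [0.11, 1.86], [-2.63, 2.63]. Speed limits (rad/s): [2.22, 2.22, 3.01, 3.01, 3.14, 3.14, 3.14].

### API

Orientations are given as a unit quaternion [x, y, z, w].
In Python, from plant import arm gives the robot as it stands.
- The arm moves only by the tool step_arm, never from a script. Its argument "rows" is a list of rows, each a list of 3 entries, a list of its own where there are three numbers: the turn, a rotation vector about the world's x, y, z in units of 8 degrees (1.0 is 8 degrees), then the shift along the world's x, y, z in units of 50 mm (1.0 is 50 mm), then the closure, from -1 (fully open) to 1 (shut). A call has 1 to 20 rows; each row is the pose to reach, as a shift and turn from the pose commanded when the call began; what a row does not reach only later rows make up. A row lasts 1/10 s, in which the tool goes at most 50 mm and 8.59 degrees, less where a joint would pass 70% of its speed; a pose out of reach is approached as far as the arm can. A call with a gripper value outside its range is refused whole. The fingers move at their own pace and stop on an object; "newtons" is the grip in N (left out, the last holds). Time passes only in rows, so rows that repeat a pose let the fingers close. It gives the time, the measured TCP pose, the force, the opening and the grip force at its end, in the units of the state.
- arm.sense(): the state, without advancing time (a new reading comes with each control period).
- arm.snapshot(name): name is "scene" or "side" or "wrist"; returns a dict with "image" (384x512x3 uint8, red, green, blue), "z_map" (384x512 float32, m along the optical axis (not along the pixel's ray), 0 where there is no reading), "K" (3x3 intrinsics, pixels), "k1" (the pictures are not rectified: a ray, as slopes to the right and down, at radius r is drawn at 1 + k1 r^2 times it, then the intrinsics apply), "position" and "rotation" of the camera in the world. Camera axes: x right, y down, z forward; pixel columns grow to the right and rows downward; lengths in m; the calibration is good to about 2 mm. A picture is of the moment at which its call begins.
- arm.finish_job(): hands the job in; it is judged then, once.
The state is a dict: "clock": time; "qpos": joint angles; "dq": joint speeds; "joint_efforts": joint torques, N m; "tool_pos": TCP position; "orientation": TCP orientation; "ft_force": force on the tool from outside, world axes, zero at the start; "ft_torque": the same for the moment, N m; "grip_width": finger opening in m; "grasp_force": force on a finger pad.
Only numpy, scipy, OpenCV 4.12 (cv2) and the standard library are available. Lean on these libraries where they do the work, as an engineer would, in place of code of your own. Each camera call takes 0.05 s, during which the arm holds its last target. There are 200 camera calls.

### The job

The small round sample dish has to go on the balance, but it stands at the back of the white spill tray, boxed in behind three brown bottles. Stand all three bottles aside on the white bench pad, then take the dish and set it gently in the middle of the balance pan, and only then put each bottle back upright on the very spot in the tray where it stood at the start. Tip nothing over, and leave the tip box, the thermometer and the spool alone.

Things in the scene. Friction and masses are not known exactly. Their poses are not given: they have to be found in the camera images.
- tray: white plastic spill tray, fixed, 150 mm (its x) by 220 mm (its y), walls 4 mm thick and 24 mm high, inner floor 4 mm above the bench; origin at the centre of its underside, x pointing from the bottle row to the dish at the back, z up. The bottles stand in a row along y, 33 mm on the -x side of the origin and 68 mm apart; the dish 31 mm on the +x side (all to a few mm)
- pad: white absorbent bench pad, fixed flat on the bench, 170 mm (its x) by 220 mm (its y), 3 mm thick, empty at the start; origin at the centre of its underside on the bench, z up
- balance: white top-loading balance, fixed, with a round steel pan 120 mm across whose flat top is 66 mm above the bench and does not move. Origin on the bench straight under the pan centre, z up; the housing, 200 mm wide along y, reaches 145 mm to the -x side (display and keys) and 85 mm to the +x side; nothing on it is higher than the pan
- stout_bottle: short wide round bottle of brown glass, 56 mm across, 105 mm high, about 0.2 kg; shoulder at 64 to 78 mm; black screw cap 46 mm across from 81 mm to 105 mm height, the place to grip; origin at the centre of its underside, z up; loose; stands upright in the front row of the spill tray at the start
- square_bottle: square bottle of brown glass, 52 by 52 mm, 115 mm high, about 0.2 kg; shoulder at 78 to 89 mm; round black screw cap 38 mm across from 93 mm to 115 mm height, the place to grip; x and y square to its sides; origin at the centre of its underside, z up; loose; stands upright in the front row of the spill tray at the start
- tall_bottle: tall slim round bottle of brown glass, 48 mm across, 135 mm high, about 0.2 kg; shoulder at 92 to 108 mm; black screw cap 28 mm across from 113 mm to 135 mm height, the place to grip; origin at the centre of its underside, z up; loose; stands upright in the front row of the spill tray at the start
- dish: round clear plastic dish with its lid on (the two are one piece here), 60 mm across, 15 mm high, about 35 g, with a dark disc of sample inside; origin at the centre of its underside, z up; loose; grip it across its diameter with the fingers along the tray's y
- tip_box: pipette-tip box, purple base and clear lid, 85 by 122 mm, 74 mm high, loose, beyond the work; origin at the centre of its underside; leave alone
- thermometer: grey desk thermometer with a display, standing, 70 mm wide, 82 mm high, loose, beyond the work; origin at its underside; leave alone
- spool: white plastic spool, 54 mm across the flanges, 60 mm high, standing, loose, beyond the work; origin at the centre of its underside; leave alone
Mind the look-alikes: they are no part of the job. What is shaped like the square_bottle but blue is not meant.

How it is judged:
By the outcome, as a careful person would: the job done as asked, in the order asked, and still so for the second after the job is handed in, with the robot touching nothing.
It also fails if it takes over 131 s, if anything falls off the work surface, if the arm or the gripper's body presses on something with over 40 N, if the wrist force passes 120 N, or if a joint passes its speed limit or range.

## Working session

There is one attempt and no reset: what is moved stays moved. The work goes in short steps, Python scripts to look and compute and a tool call to move; the robot and the scene stay as the last step left them, time stands still between calls to the robot, and variables do not carry over. Pictures are saved under pics/ and viewed, at most 14 in all, crops included, and the job is handed in when it is done.

Besides the shell and the picture viewer there is one more tool, called as name(argument=value, ...) on one line, values as JSON. step_arm: Moves the arm, as the interface text tells. Its arguments: {"type":"object","properties":{"rows":{"type":"array","items":{"type":"array"}},"newtons":{"type":"number"}},"required":["rows"]}

```bash
ls; mkdir -p pics; cat > h.py <<'E'
import numpy as np, cv2
from plant import arm
def snap(n,save=None):
    s=arm.snapshot(n)
    if save: cv2.imwrite('pics/'+save,cv2.cvtColor(s['image'],cv2.COLOR_RGB2BGR))
    return s
def rays(s,uv):
    uv=np.asarray(uv,float).reshape(-1,1,2)
    p=cv2.undistortPoints(uv,np.array(s['K'],float),np.array([s['k1'],0,0,0,0],float)).reshape(-1,2)
    return np.c_[p,np.ones(len(p))]
def onplane(s,uv,z):
    d=rays(s,uv)@np.array(s['rotation']).T; o=np.array(s['position'])
    return o+d*((z-o[2])/d[:,2])[:,None]
def cloud(s):
    z=s['z_map']; v,u=np.mgrid[0:384,0:512]
    r=rays(s,np.c_[u.ravel(),v.ravel()])*z.reshape(-1,1)
    P=r@np.array(s['rotation']).T+np.array(s['position'])
    P[z.ravel()==0]=np.nan
    return P.reshape(384,512,3)
E
python3 - <<'E'
from h import *
for n in('scene','side','wrist'):
    s=snap(n,n+'0.png'); print(n,np.round(s['position'],3),np.round(s['rotation'],2).tolist(),s['K'][0][0],s['k1'])
    np.save('pics/'+n+'0.npy',s,allow_pickle=True)
print(arm.sense())
E
```

```text
pics
scene [ 1.311 -0.34   0.794] [0.76, 0.49, -0.24, -0.36] 403.99014554066355 -0.07373340158149735
side [0.162 0.463 0.73 ] [-0.3, 0.89, -0.33, 0.1] 351.2350827009845 0.021460662098997187
wrist [ 0.371 -0.627  0.382] [0.84, -0.53, -0.07, 0.11] 302.2281852882367 -0.06662632292375867
{'clock': 0.15, 'qpos': array([ 1.05731441,  0.59992363, -0.00252298,  1.59994766,  0.00182485,
        0.94289064, -0.07980751]), 'dq': array([-0.00026632, -0.0026943 ,  0.00033131, -0.00246222, -0.00085383,
        0.00128535, -0.00117188]), 'joint_efforts': array([ 3.50156450e-03, -7.65585852e+01,  1.49925672e+00, -2.52564096e+01,
       -5.23394637e-02,  1.48255471e-02,  1.01179667e-04]), 'tool_pos': array([ 0.30662891, -0.6568004 ,  0.40407078]), 'orientation': array([ 9.76241894e-01,  2.16682769e-01, -1.95877477e-04, -5.50262376e-04]), 'ft_force': array([-0.2173374 ,  0.09510588, -0.05526655]), 'ft_torque': array([0.00023639, 0.03005987, 0.00934507]), 'grasp_force': 0.0, 'grip_width': 0.09309089081147232}
```

View pics/scene0.png

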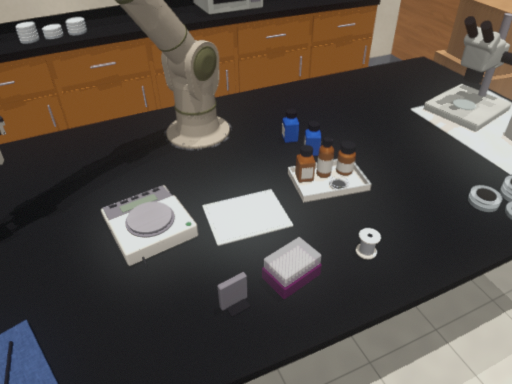

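View pics/side0.png

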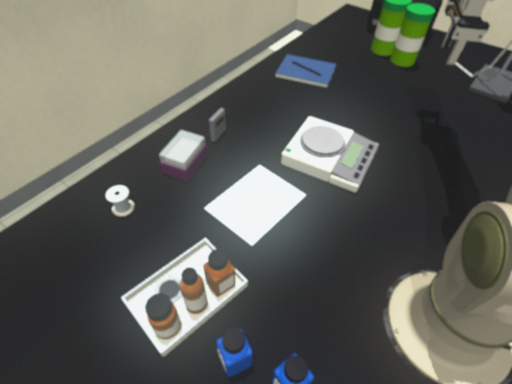

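```bash
python3 - <<'E'
from h import *
for n in('scene','side'):
    s=np.load('pics/'+n+'0.npy',allow_pickle=True).item(); P=cloud(s)
    print(n, np.isnan(P[...,2]).mean())
    print(np.round(P[::48,::64],3).tolist())
E
```

```text
Traceback (most recent call last):
  File "h.py", line 17, in cloud
    P=r@np.array(s['rotation']).T+np.array(s['position'])
      ~^~~~~~~~~~~~~~~~~~~~~~~~~~
ValueError: matmul: Input operand 1 has a mismatch in its core dimension 0, with gufunc signature (n?,k),(k,m?)->(n?,m?) (size 4 is different from 3)
```

The scene view shows the square, tall and stout bottles at about (306,165), (326,160) and (346,160), with the dish at (338,184). The pad is at (247,215) and the pan at (150,218). In the side view, stout, tall and square are at (161,312), (192,288) and (219,268), and the dish is at (170,289). Two blue look-alike bottles stand on the robot side of the tray. The camera rotation is a quaternion.

```bash
sed -i "s/np.array(s\['rotation'\])/Rm(s)/; s/^def snap/from scipy.spatial.transform import Rotation as Ro\ndef Rm(s): return Ro.from_quat(s['rotation']).as_matrix()\ndef snap/" h.py
python3 - <<'E'
from h import *
for n in('scene','side'):
    s=np.load('pics/'+n+'0.npy',allow_pickle=True).item(); P=cloud(s)
    print(n, 'bench z',np.nanmedian(P[...,2]))
    im=s['image']; hsv=cv2.cvtColor(im,cv2.COLOR_RGB2HSV)
    X,Y,Z=P[...,0],P[...,1],P[...,2]
    ok=(X>.3)&(X<1.1)&(np.abs(Y)<.8)
    white=((hsv[...,2]>130)&(hsv[...,1]<60)&ok&(Z<.045)).astype(np.uint8)
    cs,_=cv2.findContours(white,cv2.RETR_EXTERNAL,cv2.CHAIN_APPROX_NONE)
    for c in cs:
        if cv2.contourArea(c)<1000: continue
        q=c.reshape(-1,2)
        for z in(.003,.024):
            w=onplane(s,q,z)[:,:2].astype(np.float32)
            r=cv2.minAreaRect(w); print(' white',q.mean(0).round(),z,np.round(r[0],4),np.round(r[1],4),round(r[2],2))
    # pan by height
    m=(np.abs(Z-.066)<.006)&(X>.3)&(X<1.1)&(Y<-.1)&(hsv[...,2]<190)
    cs,_=cv2.findContours(m.astype(np.uint8),cv2.RETR_EXTERNAL,cv2.CHAIN_APPROX_NONE)
    for c in cs:
        if cv2.contourArea(c)<400: continue
        w=onplane(s,c.reshape(-1,2),.066)[:,:2].astype(np.float32); print(' pan',c.mean((0,1)),cv2.minEnclosingCircle(w),cv2.fitEllipse(w))
    # black caps
    m=(hsv[...,2]<70)&(Z>.075)&(Z<.16)&(X>.3)&(X<1.1)
    cs,_=cv2.findContours(m.astype(np.uint8),cv2.RETR_EXTERNAL,cv2.CHAIN_APPROX_NONE)
    for c in cs:
        if cv2.contourArea(c)<25: continue
        mm=np.zeros(m.shape,np.uint8); cv2.drawContours(mm,[c],-1,1,-1)
        p=P[mm>0]; zt=np.nanpercentile(p[:,2],90); t=p[p[:,2]>zt-.006]
        print(' cap',c.mean((0,1)).round(1),round(zt,4),np.nanmean(t,0).round(4),(np.nanmax(t,0)-np.nanmin(t,0)).round(3))
E
```

```text
scene bench z -0.0006365459284802255
 white [438. 365.] 0.003 [1.069  0.1527] [0.2624 0.1235] 63.77
 white [438. 365.] 0.024 [1.0754 0.1396] [0.2554 0.1202] 63.77
 white [245. 217.] 0.003 [ 0.5131 -0.0202] [0.2226 0.1763] 85.47
 white [245. 217.] 0.024 [ 0.5343 -0.0287] [0.2167 0.1716] 85.47
 white [326. 180.] 0.003 [0.4612 0.2901] [0.2368 0.1815] 80.46
 white [326. 180.] 0.024 [0.4838 0.2734] [0.2305 0.1767] 80.46
 pan [148.58490566 216.63207547] ((0.4732625484466553, -0.2834715247154236), 0.061356786638498306) ((0.4736076295375824, -0.2846415042877197), (0.11510936170816422, 0.11869185417890549), 89.58843994140625)
 cap [305.9 150.4] 0.1201 [0.4327 0.2143 0.1186] [0.04  0.034 0.008]
 cap [347.5 147.2] 0.1078 [0.4555 0.3521 0.1061] [0.046 0.045 0.009]
 cap [327.3 141.7] 0.1371 [0.4417 0.2833 0.1356] [0.028 0.028 0.008]
 cap [314.1 126.3] 0.1145 [0.3119 0.316  0.1125] [0.025 0.037 0.007]
 cap [473.5  80.3] 0.1588 [0.3278 1.0188 0.1569] [0.037 0.052 0.007]
side bench z 0.0010377881394009192
 white [188. 292.] 0.003 [0.4816 0.2745] [0.2319 0.1656] 80.34
 white [188. 292.] 0.024 [0.4724 0.28  ] [0.2252 0.1608] 80.34
 white [255. 203.] 0.003 [ 0.5145 -0.0205] [0.2286 0.1776] 85.63
 white [255. 203.] 0.024 [ 0.5043 -0.0065] [0.222  0.1725] 85.63
 white [329. 163.] 0.003 [ 0.4592 -0.3118] [0.2507 0.2365] 9.53
 white [329. 163.] 0.024 [ 0.4506 -0.2894] [0.2435 0.2297] 9.53
 cap [232.1 334.1] 0.118 [0.3093 0.3125 0.1165] [0.025 0.027 0.007]
 cap [429.7   7.4] 0.1506 [ 0.5333 -1.1977  0.1492] [0.084 0.085 0.007]
 cap [376.9   7.3] 0.1302 [ 0.7057 -1.1202  0.1308] [0.087 0.14  0.026]
```

step_arm(rows=[[[0, 0, 0.2], [0.3, 0.3, 0], -1], [[0, 0, 0.6], [0.9, 0.8, 0], -1], [[0, 0, 1.0], [1.5, 1.4, 0], -1], [[0, 0, 1.4], [2.1, 2.1, 0], -1], [[0, 0, 1.8], [2.7, 2.8, 0], -1], [[0, 0, 2.2], [3.3, 3.5, 0], -1], [[0, 0, 2.6], [3.8, 4.3, 0], -1], [[0, 0, 3.0], [4.2, 5.1, 0], -1], [[0, 0, 3.4], [4.5, 6.0, 0], -1], [[0, 0, 3.8], [4.7, 6.9, 0], -1], [[0, 0, 4.2], [4.8, 7.8, 0], -1], [[0, 0, 4.6], [4.8, 8.7, 0], -1], [[0, 0, 5.0], [4.8, 9.6, 0], -1], [[0, 0, 5.4], [4.8, 10.5, 0], -1], [[0, 0, 5.8], [4.7, 11.4, 0], -1], [[0, 0, 6.2], [4.6, 12.3, 0], -1], [[0, 0, 6.5], [4.4, 13.2, 0], -1], [[0, 0, 6.7], [4.2, 14.1, 0], -1], [[0, 0, 6.9], [4.0, 14.8, 0], -1], [[0, 0, 6.95], [3.8, 15.3, 0], -1]])

```text
clock: 2.15
tool_pos: [0.4952, 0.1117, 0.4049]
orientation: [0.761, 0.649, 0.0, -0.0]
ft_force: [0.7, -0.7, 0.2]
grip_width: 0.093
grasp_force: 0.0
```

step_arm(rows=[[[0, 0, 0], [-0.1, 0.4, 0], -1], [[0, 0, 0], [-0.3, 0.9, 0], -1], [[0, 0, 0], [-0.5, 1.4, 0], -1], [[0, 0, 0], [-0.6, 1.8, 0], -1], [[0, 0, 0], [-0.7, 2.0, 0], -1], [[0, 0, 0], [-0.7, 2.0, 0], -1], [[0, 0, 0], [-0.7, 2.0, 0], -1]])

```text
clock: 2.85
tool_pos: [0.4616, 0.2077, 0.4047]
orientation: [0.762, 0.647, -0.0, 0.0]
ft_force: [0.7, -0.7, -0.5]
grip_width: 0.0927
grasp_force: 0.0
```

```bash
python3 - <<'E'
from h import *
s=snap('wrist','w1.png'); np.save('pics/w1.npy',s,allow_pickle=True)
t=arm.sense(); print(t['clock'],t['qpos'].round(2),t['tool_pos'],t['orientation'].round(4)); print(s['position'])
E
```

```text
2.9 [-0.26  0.36 -0.36  2.08  0.19  0.74 -0.9 ] [0.4617956  0.20723513 0.40464549] [ 7.627e-01  6.467e-01 -3.000e-04  2.000e-04]
[0.47311634 0.27801373 0.38240309]
```

View pics/w1.png

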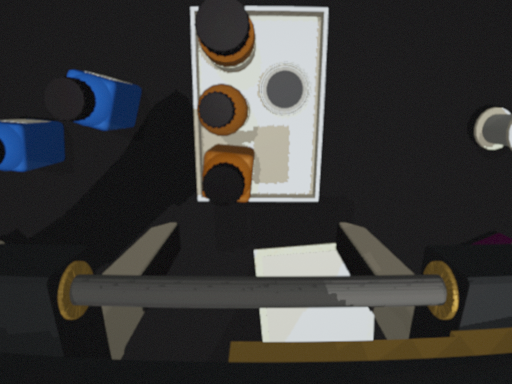

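Wrist view: stout cap at (224,24), tall cap at (218,110), square cap at (223,182), dish at (284,89). The tray spans (192–328, 8–202).

```bash
cat > m.py <<'E'
from h import *
def fitc(p):
    A=np.c_[2*p,np.ones(len(p))]; x=np.linalg.lstsq(A,(p**2).sum(1),rcond=None)[0]
    return x[:2],np.sqrt(x[2]+x[:2]@x[:2])
def disc(s,P,guess,zlo,zhi,zp,rad,sel=None):
    m=(np.hypot(P[...,0]-guess[0],P[...,1]-guess[1])<rad)&(P[...,2]>zlo)&(P[...,2]<zhi)
    if sel is not None: m&=sel
    cs,_=cv2.findContours(m.astype(np.uint8),cv2.RETR_EXTERNAL,cv2.CHAIN_APPROX_NONE)
    if not cs: return None
    c=max(cs,key=cv2.contourArea).reshape(-1,2)
    w=onplane(s,c,zp)[:,:2]; f=fitc(cv2.convexHull(w.astype(np.float32)).reshape(-1,2).astype(float))
    return f[0].round(4),f[1].round(4),np.nanmedian(P[m],0).round(4),int(m.sum()),c.mean(0).round(0)
E
python3 - <<'E'
from m import *
for n in('w1','scene0','side0'):
    s=np.load('pics/'+n+'.npy',allow_pickle=True).item(); P=cloud(s)
    for k,g,zt in(('stout',(.4555,.352),.109),('tall',(.4417,.283),.139),('square',(.433,.214),.119),('dish',(.506,.273),.019)):
        print(n,k,disc(s,P,g,zt-.006 if k!='dish' else .012,zt+.008,zt,.04))
s=np.load('pics/w1.npy',allow_pickle=True).item(); P=cloud(s)
hsv=cv2.cvtColor(s['image'],cv2.COLOR_RGB2HSV)
m=((hsv[...,2]>110)&(hsv[...,1]<70)).astype(np.uint8); m[215:]=0; m[:,:185]=0; m[:,340:]=0
c=max(cv2.findContours(m,0,cv2.CHAIN_APPROX_NONE)[0],key=cv2.contourArea).reshape(-1,2)
print('tray',cv2.minAreaRect(onplane(s,c,.024)[:,:2].astype(np.float32)))
# square body yaw: brown/orange at shoulder height
m=((hsv[...,0]<20)&(hsv[...,1]>120)&(hsv[...,2]>50)&(np.arange(384)[:,None]>140)).astype(np.uint8)
c=max(cv2.findContours(m,0,cv2.CHAIN_APPROX_NONE)[0],key=cv2.contourArea)
print('sq',c.reshape(-1,2).mean(0),cv2.minAreaRect(onplane(s,c.reshape(-1,2),.08)[:,:2].astype(np.float32)))
E
```

```text
w1 stout (array([0.4548, 0.354 ]), np.float64(0.0229), array([0.4544, 0.3542, 0.1068]), 2354, array([221.,  24.]))
w1 tall (array([0.4409, 0.2853]), np.float64(0.0141), array([0.4405, 0.2853, 0.1368]), 992, array([216., 109.]))
w1 square (array([0.4311, 0.22  ]), np.float64(0.0191), array([0.4308, 0.2199, 0.1167]), 1350, array([222., 185.]))
w1 dish (array([0.5072, 0.2927]), np.float64(0.0255), array([0.5083, 0.2916, 0.0168]), 1600, array([285.,  95.]))
scene0 stout (array([0.459 , 0.3496]), np.float64(0.0231), array([0.4552, 0.354 , 0.1064]), 94, array([348., 145.]))
scene0 tall (array([0.4449, 0.2815]), np.float64(0.0144), array([0.4417, 0.284 , 0.1363]), 42, array([328., 140.]))
scene0 square (array([0.4324, 0.2157]), np.float64(0.0208), array([0.4326, 0.2153, 0.119 ]), 85, array([306., 148.]))
scene0 dish (array([0.5061, 0.2923]), np.float64(0.0244), array([0.5078, 0.2892, 0.0188]), 144, array([337., 181.]))
side0 stout (array([0.4539, 0.3556]), np.float64(0.024), array([0.453 , 0.356 , 0.1104]), 542, array([158., 306.]))
side0 tall (array([0.4396, 0.2853]), np.float64(0.0145), array([0.4391, 0.2858, 0.1399]), 187, array([189., 274.]))
side0 square (array([0.4294, 0.2193]), np.float64(0.0196), array([0.429 , 0.22  , 0.1199]), 287, array([217., 258.]))
side0 dish (array([0.5076, 0.2902]), np.float64(0.026), array([0.5111, 0.2917, 0.0203]), 414, array([170., 284.]))
tray ((0.47388479113578796, 0.28070974349975586), (0.2204212099313736, 0.1509881168603897), 80.38213348388672)
sq [231.83091787 169.10144928] ((0.4316214323043823, 0.22271160781383514), (0.057671353220939636, 0.050338082015514374), 74.87679290771484)
```

step_arm(rows=[[[0, 0, 0], [-0.3, 0.12, -0.2], -1], [[0, 0, 0], [-0.6, 0.25, -0.7], -1], [[0, 0, 0], [-0.63, 0.25, -1.3], -1], [[0, 0, 0], [-0.63, 0.25, -1.9], -1], [[0, 0, 0], [-0.63, 0.25, -2.3], -1], [[0, 0, 0], [-0.63, 0.25, -2.42], -1], [[0, 0, 0], [-0.63, 0.25, -2.42], -1], [[0, 0, 0], [-0.63, 0.25, -2.42], -1]])

```text
clock: 3.7
tool_pos: [0.4306, 0.2203, 0.2844]
orientation: [0.763, 0.647, 0.0, 0.0]
ft_force: [0.2, 0.2, 0.9]
grip_width: 0.0934
grasp_force: 0.0
```

step_arm(rows=[[[0, 0, 0], [0, 0, 0], 0], [[0, 0, 0], [0, 0, 0], 0.1], [[0, 0, 0], [0, 0, 0], 0.15], [[0, 0, 0], [0, 0, 0], 0.2], [[0, 0, 0], [0, 0, 0], 0.25], [[0, 0, 0], [0, 0, 0], 0.3], [[0, 0, 0], [0, 0, 0], 1], [[0, 0, 0], [0, 0, 0], 1], [[0, 0, 0], [0, 0, 0], 1]], newtons=20)

```text
clock: 4.6
tool_pos: [0.4302, 0.2206, 0.2837]
orientation: [0.763, 0.647, -0.0, 0.0]
ft_force: [0.1, 0.7, -0.7]
grip_width: 0.0375
grasp_force: 20.0
```

step_arm(rows=[[[0, 0, 0], [0, 0, 0.15], 1], [[0, 0, 0], [0, 0, 0.5], 1], [[0, 0, 0], [0, 0, 0.95], 1], [[0, 0, 0], [0.03, -0.1, 1.3], 1], [[0, 0, 0], [0.1, -0.4, 1.4], 1], [[0, 0, 0], [0.25, -1.0, 1.4], 1], [[0, 0, 0], [0.42, -1.7, 1.4], 1], [[0, 0, 0], [0.62, -2.45, 1.4], 1], [[0, 0, 0], [0.81, -3.2, 1.4], 1], [[0, 0, 0], [1.0, -3.95, 1.4], 1], [[0, 0, 0], [1.18, -4.65, 1.4], 1], [[0, 0, 0], [1.33, -5.25, 1.4], 1], [[0, 0, 0], [1.45, -5.75, 1.4], 1], [[0, 0, 0], [1.53, -6.05, 1.3], 1], [[0, 0, 0], [1.56, -6.17, 1.0], 1], [[0, 0, 0], [1.56, -6.17, 0.6], 1], [[0, 0, 0], [1.56, -6.17, 0.25], 1], [[0, 0, 0], [1.56, -6.17, 0.06], 1], [[0, 0, 0], [1.56, -6.17, 0.0], 1], [[0, 0, 0], [1.56, -6.17, 0.0], 1]])

```text
clock: 6.6
tool_pos: [0.5083, -0.0875, 0.2836]
orientation: [0.762, 0.647, -0.0, -0.0]
ft_force: [-0.4, -0.1, -1.1]
grip_width: 0.038
grasp_force: 20.0
```

step_arm(rows=[[[0, 0, 0], [0, 0, -0.01], 1], [[0, 0, 0], [0, 0, -0.02], 1], [[0, 0, 0], [0, 0, -0.02], 1], [[0, 0, 0], [0, 0, -0.02], 0.1], [[0, 0, 0], [0, 0, -0.02], -0.4], [[0, 0, 0], [0, 0, -0.02], -1], [[0, 0, 0], [0, 0, -0.02], -1], [[0, 0, 0], [0, 0, -0.02], -1], [[0, 0, 0], [0, 0, 0.2], -1], [[0, 0, 0], [0, 0, 0.6], -1]])

```text
clock: 7.6
tool_pos: [0.5079, -0.0878, 0.3136]
orientation: [0.762, 0.647, -0.001, -0.001]
ft_force: [-0.0, -0.4, -0.8]
grip_width: 0.0853
grasp_force: 0.0
```

step_arm(rows=[[[0, 0, 0], [0, 0, 0.4], -1], [[0, 0, 0], [-0.03, 0.15, 0.9], -1], [[0, 0, 0], [-0.11, 0.6, 1.2], -1], [[0, 0, 0], [-0.25, 1.4, 1.2], -1], [[0, 0, 0], [-0.42, 2.3, 1.2], -1], [[0, 0, 0], [-0.59, 3.2, 1.2], -1], [[0, 0, 0], [-0.75, 4.1, 1.2], -1], [[0, 0, 0], [-0.91, 5.0, 1.2], -1], [[0, 0, 0], [-1.08, 5.9, 1.2], -1], [[0, 0, 0], [-1.22, 6.7, 1.2], -1], [[0, 0, 0], [-1.32, 7.25, 1.2], -1], [[0, 0, 0], [-1.36, 7.47, 1.1], -1], [[0, 0, 0], [-1.36, 7.47, 0.8], -1], [[0, 0, 0], [-1.36, 7.47, 0.4], -1], [[0, 0, 0], [-1.36, 7.47, 0.0], -1], [[0, 0, 0], [-1.36, 7.47, -0.18], -1], [[0, 0, 0], [-1.36, 7.47, -0.18], -1], [[0, 0, 0], [-1.36, 7.47, -0.18], -1]])

```text
clock: 9.4
tool_pos: [0.4405, 0.2853, 0.3052]
orientation: [0.763, 0.647, 0.0, 0.0]
ft_force: [0.6, -0.1, -0.2]
grip_width: 0.0928
grasp_force: 0.0
```

step_arm(rows=[[[0, 0, 0], [0, 0, 0], 0.1], [[0, 0, 0], [0, 0, 0], 0.2], [[0, 0, 0], [0, 0, 0], 0.25], [[0, 0, 0], [0, 0, 0], 0.3], [[0, 0, 0], [0, 0, 0], 0.35], [[0, 0, 0], [0, 0, 0], 0.4], [[0, 0, 0], [0, 0, 0], 0.5], [[0, 0, 0], [0, 0, 0], 1], [[0, 0, 0], [0, 0, 0], 1], [[0, 0, 0], [0, 0, 0], 1]], newtons=20)

```text
clock: 10.4
tool_pos: [0.4402, 0.2856, 0.3047]
orientation: [0.762, 0.647, -0.0, 0.0]
ft_force: [-0.3, 0.1, -0.8]
grip_width: 0.0276
grasp_force: 20.0
```

step_arm(rows=[[[0, 0, 0], [0, 0, 0.15], 1], [[0, 0, 0], [0, 0, 0.5], 1], [[0, 0, 0], [0, 0, 0.95], 1], [[0, 0, 0], [0.03, -0.1, 1.3], 1], [[0, 0, 0], [0.1, -0.4, 1.4], 1], [[0, 0, 0], [0.24, -1.0, 1.4], 1], [[0, 0, 0], [0.41, -1.7, 1.4], 1], [[0, 0, 0], [0.59, -2.45, 1.4], 1], [[0, 0, 0], [0.77, -3.2, 1.4], 1], [[0, 0, 0], [0.95, -3.95, 1.4], 1], [[0, 0, 0], [1.12, -4.65, 1.4], 1], [[0, 0, 0], [1.26, -5.25, 1.4], 1], [[0, 0, 0], [1.38, -5.72, 1.4], 1], [[0, 0, 0], [1.45, -6.0, 1.3], 1], [[0, 0, 0], [1.47, -6.11, 1.0], 1], [[0, 0, 0], [1.47, -6.11, 0.6], 1], [[0, 0, 0], [1.47, -6.11, 0.25], 1], [[0, 0, 0], [1.47, -6.11, 0.06], 1], [[0, 0, 0], [1.47, -6.11, 0.0], 1], [[0, 0, 0], [1.47, -6.11, -0.02], 1]])

```text
clock: 12.4
tool_pos: [0.5138, -0.0195, 0.3037]
orientation: [0.762, 0.647, -0.0, -0.0]
ft_force: [0.2, 0.5, -1.3]
grip_width: 0.0275
grasp_force: 20.0
```

step_arm(rows=[[[0, 0, 0], [0, 0, 0], 1], [[0, 0, 0], [0, 0, 0], 1], [[0, 0, 0], [0, 0, 0], 0.3], [[0, 0, 0], [0, 0, 0], -0.2], [[0, 0, 0], [0, 0, 0], -1], [[0, 0, 0], [0, 0, 0], -1], [[0, 0, 0], [0, 0, 0], -1], [[0, 0, 0], [0, 0, 0.2], -1], [[0, 0, 0], [0, 0, 0.6], -1]])

```text
clock: 13.3
tool_pos: [0.5134, -0.0199, 0.3335]
orientation: [0.762, 0.647, -0.001, -0.001]
ft_force: [0.9, 0.3, -0.5]
grip_width: 0.0756
grasp_force: 0.0
```

step_arm(rows=[[[0, 0, 0], [0, 0, 0.4], -1], [[0, 0, 0], [-0.02, 0.15, 0.7], -1], [[0, 0, 0], [-0.1, 0.6, 0.7], -1], [[0, 0, 0], [-0.22, 1.4, 0.7], -1], [[0, 0, 0], [-0.36, 2.3, 0.7], -1], [[0, 0, 0], [-0.5, 3.2, 0.7], -1], [[0, 0, 0], [-0.65, 4.1, 0.6], -1], [[0, 0, 0], [-0.79, 5.0, 0.5], -1], [[0, 0, 0], [-0.93, 5.9, 0.4], -1], [[0, 0, 0], [-1.06, 6.7, 0.3], -1], [[0, 0, 0], [-1.14, 7.25, 0.2], -1], [[0, 0, 0], [-1.18, 7.49, 0.1], -1], [[0, 0, 0], [-1.18, 7.49, -0.3], -1], [[0, 0, 0], [-1.18, 7.49, -0.7], -1], [[0, 0, 0], [-1.18, 7.49, -1.05], -1], [[0, 0, 0], [-1.18, 7.49, -1.24], -1], [[0, 0, 0], [-1.18, 7.49, -1.24], -1], [[0, 0, 0], [-1.18, 7.49, -1.24], -1]])

```text
clock: 15.1
tool_pos: [0.455, 0.3543, 0.2722]
orientation: [0.763, 0.647, 0.0, 0.0]
ft_force: [-0.3, -0.2, 0.6]
grip_width: 0.093
grasp_force: 0.0
```

step_arm(rows=[[[0, 0, 0], [0, 0, 0], -0.1], [[0, 0, 0], [0, 0, 0], -0.05], [[0, 0, 0], [0, 0, 0], 0], [[0, 0, 0], [0, 0, 0], 0.05], [[0, 0, 0], [0, 0, 0], 1], [[0, 0, 0], [0, 0, 0], 1], [[0, 0, 0], [0, 0, 0], 1]], newtons=20)

```text
clock: 15.8
tool_pos: [0.4547, 0.3546, 0.2717]
orientation: [0.763, 0.647, 0.0, 0.0]
ft_force: [0.3, 0.6, 0.0]
grip_width: 0.0458
grasp_force: 20.0
```

step_arm(rows=[[[0, 0, 0], [0, 0, 0.15], 1], [[0, 0, 0], [0, 0, 0.5], 1], [[0, 0, 0], [0, 0, 0.95], 1], [[0, 0, 0], [0.02, -0.1, 1.3], 1], [[0, 0, 0], [0.08, -0.4, 1.4], 1], [[0, 0, 0], [0.21, -1.0, 1.4], 1], [[0, 0, 0], [0.36, -1.7, 1.4], 1], [[0, 0, 0], [0.51, -2.45, 1.4], 1], [[0, 0, 0], [0.67, -3.2, 1.4], 1], [[0, 0, 0], [0.83, -3.95, 1.4], 1], [[0, 0, 0], [0.98, -4.65, 1.4], 1], [[0, 0, 0], [1.1, -5.25, 1.4], 1], [[0, 0, 0], [1.2, -5.72, 1.4], 1], [[0, 0, 0], [1.27, -6.03, 1.3], 1], [[0, 0, 0], [1.29, -6.14, 1.0], 1], [[0, 0, 0], [1.29, -6.14, 0.6], 1], [[0, 0, 0], [1.29, -6.14, 0.25], 1], [[0, 0, 0], [1.29, -6.14, 0.06], 1], [[0, 0, 0], [1.29, -6.14, 0.0], 1], [[0, 0, 0], [1.29, -6.14, -0.02], 1]])

```text
clock: 17.8
tool_pos: [0.519, 0.0477, 0.2706]
orientation: [0.762, 0.647, -0.0, -0.0]
ft_force: [-2.4, -1.4, 6.1]
grip_width: 0.0453
grasp_force: 20.0
```

step_arm(rows=[[[0, 0, 0], [0, 0, 0], 1], [[0, 0, 0], [0, 0, 0], 1], [[0, 0, 0], [0, 0, 0], -0.1], [[0, 0, 0], [0, 0, 0], -0.5], [[0, 0, 0], [0, 0, 0], -1], [[0, 0, 0], [0, 0, 0], -1], [[0, 0, 0], [0, 0, 0], -1], [[0, 0, 0], [0, 0, 0.2], -1], [[0, 0, 0], [0, 0, 0.6], -1], [[0, 0, 0], [0, 0, 1.2], -1], [[0, 0, 0], [0, 0, 1.9], -1], [[0, 0, 0], [0, 0.3, 2.5], -1], [[0, 0, 1.0], [-0.1, 1.0, 2.6], -1], [[0, 0, 2.0], [-0.2, 1.8, 2.65], -1], [[0, 0, 3.0], [-0.2, 2.6, 2.65], -1], [[0, 0, 4.0], [-0.2, 3.3, 2.65], -1], [[0, 0, 5.0], [-0.2, 4.0, 2.65], -1], [[0, 0, 6.0], [-0.2, 4.6, 2.65], -1], [[0, 0, 7.0], [-0.2, 4.8, 2.65], -1], [[0, 0, 8.0], [-0.2, 4.9, 2.65], -1]])

```text
clock: 19.8
tool_pos: [0.5086, 0.2943, 0.404]
orientation: [0.3, 0.954, 0.0, 0.0]
ft_force: [-0.5, -0.9, 0.4]
grip_width: 0.0931
grasp_force: 0.0
```

step_arm(rows=[[[0, 0, 1.0], [0, 0, 0], -1], [[0, 0, 2.0], [0, 0, 0], -1], [[0, 0, 2.8], [0, 0, 0], -1], [[0, 0, 3.25], [0, 0, 0], -1], [[0, 0, 3.25], [0, 0, 0], -1], [[0, 0, 3.25], [0, 0, 0], -1]])

```text
clock: 20.4
tool_pos: [0.5092, 0.2924, 0.4036]
orientation: [0.083, 0.997, -0.0, 0.0]
ft_force: [-0.1, 0.4, -0.5]
grip_width: 0.0929
grasp_force: 0.0
```

```bash
python3 - <<'E'
from m import *
s=snap('wrist','w2.png'); P=cloud(s); t=arm.sense(); print(t['clock'],t['qpos'].round(2),t['tool_pos'],t['orientation'].round(4))
hsv=cv2.cvtColor(s['image'],cv2.COLOR_RGB2HSV)
print('dish',disc(s,P,(.507,.293),.012,.03,.017,.04))
d=disc(s,P,(.507,.293),.0,.03,.011,.03,hsv[...,2]<110); print('dark',d)
for n in('scene','side'):
    s=snap(n,n+'2.png'); P=cloud(s); hsv=cv2.cvtColor(s['image'],cv2.COLOR_RGB2HSV)
    print(n,disc(s,P,(.507,.293),.012,.03,.019,.04),disc(s,P,(.507,.293),.0,.03,.011,.03,hsv[...,2]<110))
E
```

```text
20.45 [-0.05  0.56 -0.84  1.89  0.51  0.93  0.27] [0.5091796  0.29242578 0.40357346] [ 8.270e-02  9.966e-01 -1.000e-04  2.000e-04]
dish (array([0.5078, 0.2989]), np.float64(0.0298), array([0.5074, 0.2989, 0.0167]), 1852, array([263., 170.]))
dark (array([0.5072, 0.2991]), np.float64(0.0206), array([0.5059, 0.2992, 0.0167]), 864, array([263., 169.]))
scene (array([0.5081, 0.2995]), np.float64(0.0304), array([0.5071, 0.2983, 0.0187]), 188, array([339., 181.])) (array([0.5097, 0.2948]), np.float64(0.017), array([0.5155, 0.2906, 0.0185]), 50, array([339., 184.]))
side (array([0.5093, 0.2972]), np.float64(0.0293), array([0.5085, 0.2985, 0.0204]), 566, array([168., 287.])) None
```

View pics/w2.png

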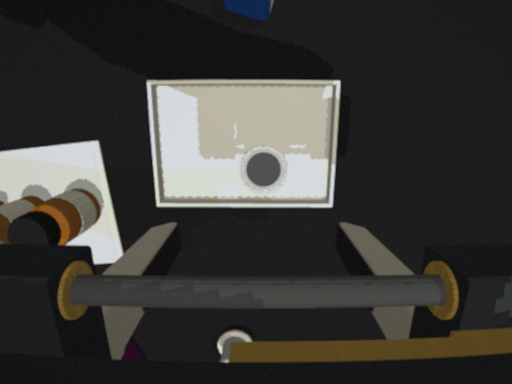

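View pics/side2.png

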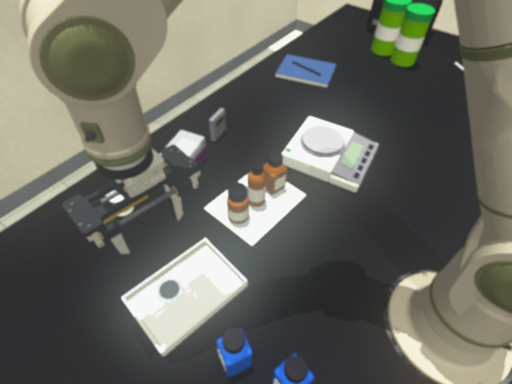

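The wrist view shows the tray empty except for the dish at (263,169). The side view shows the three bottles upright on the pad, from (237,205) to (275,175).

step_arm(rows=[[[0, 0, 0], [-0.02, 0.08, -0.3], -1], [[0, 0, 0], [-0.03, 0.13, -0.9], -1], [[0, 0, 0], [-0.03, 0.13, -1.6], -1], [[0, 0, 0], [-0.03, 0.13, -2.3], -1], [[0, 0, 0], [-0.03, 0.13, -2.9], -1], [[0, 0, 0], [-0.03, 0.13, -3.4], -1], [[0, 0, 0], [-0.03, 0.13, -3.8], -1], [[0, 0, 0], [-0.03, 0.13, -4.05], -1], [[0, 0, 0], [-0.03, 0.13, -4.17], -1], [[0, 0, 0], [-0.03, 0.13, -4.2], -1], [[0, 0, 0], [-0.03, 0.13, -4.2], -1], [[0, 0, 0], [-0.03, 0.13, -4.2], -1]])

```text
clock: 21.75
tool_pos: [0.5079, 0.2992, 0.194]
orientation: [0.082, 0.997, 0.0, 0.001]
ft_force: [-0.3, -0.1, -0.3]
grip_width: 0.093
grasp_force: 0.0
```

step_arm(rows=[[[0, 0, 0], [0, 0, 0], -0.4], [[0, 0, 0], [0, 0, 0], -0.38], [[0, 0, 0], [0, 0, 0], -0.36], [[0, 0, 0], [0, 0, 0], -0.34], [[0, 0, 0], [0, 0, 0], -0.32], [[0, 0, 0], [0, 0, 0], -0.3], [[0, 0, 0], [0, 0, 0], -0.28], [[0, 0, 0], [0, 0, 0], 1], [[0, 0, 0], [0, 0, 0], 1], [[0, 0, 0], [0, 0, 0], 1]], newtons=8)

```text
clock: 22.75
tool_pos: [0.5077, 0.2991, 0.1932]
orientation: [0.082, 0.997, 0.0, 0.0]
ft_force: [-0.2, 0.2, 0.3]
grip_width: 0.0597
grasp_force: 8.0
```

step_arm(rows=[[[0, 0, 0], [0, 0, 0.1], 1], [[0, 0, 0], [0, 0, 0.35], 1], [[0, 0, 0], [0, 0, 0.8], 1], [[0, 0, 0], [0, 0, 1.4], 1], [[0, 0, 0], [0, 0, 2.1], 1], [[0, 0, 0], [0, 0, 2.8], 1], [[0, 0, 0], [0, 0, 3.4], 1], [[0, 0, 0], [0, -0.1, 3.8], 1], [[0, 0, -0.3], [0, -0.3, 4.1], 1], [[0, 0, -0.8], [0, -0.7, 4.2], 1], [[0, 0, -1.3], [0, -1.2, 4.2], 1], [[0, 0, -1.9], [0, -1.8, 4.2], 1], [[0, 0, -2.5], [0, -2.5, 4.2], 1], [[0, 0, -3.1], [0, -3.2, 4.2], 1], [[0, 0, -3.7], [0, -3.9, 4.2], 1], [[0, 0, -4.3], [0, -4.6, 4.2], 1], [[0, 0, -4.9], [0, -5.3, 4.2], 1], [[0, 0, -5.5], [-0.05, -6.0, 4.2], 1], [[0, 0, -6.1], [-0.1, -6.7, 4.2], 1], [[0, 0, -6.7], [-0.2, -7.4, 4.2], 1]])

```text
clock: 24.75
tool_pos: [0.4964, -0.0738, 0.4027]
orientation: [0.526, 0.851, -0.0, -0.0]
ft_force: [-0.1, 0.1, -0.0]
grip_width: 0.0597
grasp_force: 8.0
```

step_arm(rows=[[[0, 0, -0.4], [-0.1, -0.6, 0], 1], [[0, 0, -0.7], [-0.2, -1.2, 0], 1], [[0, 0, -0.8], [-0.3, -1.8, 0], 1], [[0, 0, -0.8], [-0.35, -2.3, 0], 1], [[0, 0, -0.8], [-0.4, -2.7, 0], 1], [[0, 0, -0.8], [-0.45, -2.9, 0], 1], [[0, 0, -0.8], [-0.45, -3.0, 0], 1], [[0, 0, -0.8], [-0.45, -3.0, 0], 1]])

```text
clock: 25.55
tool_pos: [0.4748, -0.2212, 0.403]
orientation: [0.57, 0.822, -0.0, -0.0]
ft_force: [-0.3, 0.8, 0.1]
grip_width: 0.0601
grasp_force: 8.0
```

```bash
python3 - <<'E'
from m import *
for n in('wrist','side','scene'):
    s=snap(n,n+'3.png'); P=cloud(s); 
    g=(.4735,-.284); R=np.hypot(P[...,0]-g[0],P[...,1]-g[1])<.1
    hsv=cv2.cvtColor(s['image'],cv2.COLOR_RGB2HSV)
    m=R&(np.abs(P[...,2]-.066)<.02); print(n,m.sum(),np.nanmedian(P[...,2][m]) if m.any() else 0)
    print([disc(s,P,g,zl,.075,.066,.075) for zl in(.059,.0615,.064)])
    np.save('pics/'+n+'3.npy',s,allow_pickle=True)
t=arm.sense(); print(t['clock'],t['qpos'].round(2),t['tool_pos'],t['grip_width'],t['ft_force'])
E
```

```text
wrist 8198 0.04999313120498333
[(array([ 0.466 , -0.2733]), np.float64(0.0505), array([ 0.4381, -0.2545,  0.0638]), 1682, array([224., 198.])), (array([ 0.4659, -0.2731]), np.float64(0.0504), array([ 0.4381, -0.2546,  0.0638]), 1681, array([224., 198.])), (array([ 0.4323, -0.2521]), np.float64(0.0192), array([ 0.4376, -0.2562,  0.0644]), 671, array([213., 196.]))]
side 2351 0.05438386880875545
[(array([ 0.4735, -0.2824]), np.float64(0.0592), array([ 0.472 , -0.2804,  0.0665]), 898, array([323., 139.])), (array([ 0.4736, -0.2824]), np.float64(0.0592), array([ 0.472 , -0.2805,  0.0665]), 891, array([323., 139.])), (array([ 0.4736, -0.2824]), np.float64(0.0592), array([ 0.472 , -0.2805,  0.0665]), 883, array([323., 139.]))]
scene 2768 0.05372394124359969
[(array([ 0.473 , -0.2844]), np.float64(0.0598), array([ 0.4752, -0.2852,  0.0656]), 1068, array([149., 217.])), (array([ 0.4729, -0.2845]), np.float64(0.0597), array([ 0.4751, -0.2852,  0.0656]), 1067, array([149., 217.])), (array([ 0.4727, -0.2845]), np.float64(0.0596), array([ 0.4739, -0.2848,  0.0658]), 950, array([148., 217.]))]
25.7 [ 0.74  0.41 -0.56  2.03  0.31  0.78  0.35] [ 0.4753273  -0.21996009  0.40325966] 0.059598697918313834 [0.11987161 0.88215149 0.53248266]
```

View pics/wrist3.png

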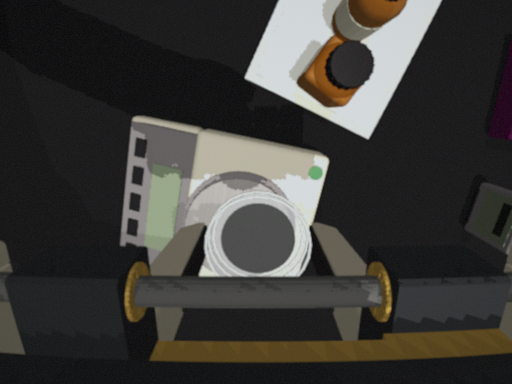

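The wrist view shows the dish held between the fingers at (257,238), with the pan edge just behind it. The nearest standing bottle is well clear.

step_arm(rows=[[[0, 0, 0], [-0.01, -0.2, 0], 1], [[0, 0, 0], [-0.02, -0.6, 0], 1], [[0, 0, 0], [-0.04, -1.0, -0.1], 1], [[0, 0, 0], [-0.04, -1.22, -0.4], 1], [[0, 0, 0], [-0.04, -1.26, -0.9], 1], [[0, 0, 0], [-0.04, -1.26, -1.5], 1], [[0, 0, 0], [-0.04, -1.26, -2.05], 1], [[0, 0, 0], [-0.04, -1.26, -2.45], 1], [[0, 0, 0], [-0.04, -1.26, -2.7], 1], [[0, 0, 0], [-0.04, -1.26, -2.83], 1], [[0, 0, 0], [-0.04, -1.26, -2.89], 1], [[0, 0, 0], [-0.04, -1.26, -2.92], 1], [[0, 0, 0], [-0.04, -1.26, -2.92], 1], [[0, 0, 0], [-0.04, -1.26, -2.92], 1]])

```text
clock: 27.1
tool_pos: [0.4734, -0.284, 0.2579]
orientation: [0.569, 0.822, 0.0, 0.001]
ft_force: [-0.5, -0.7, 0.8]
grip_width: 0.0599
grasp_force: 8.0
```

step_arm(rows=[[[0, 0, 0], [0, 0.01, -0.01], 1], [[0, 0, 0], [0, 0.01, -0.02], 1], [[0, 0, 0], [0, 0.01, -0.03], 1], [[0, 0, 0], [0, 0.01, -0.04], 1], [[0, 0, 0], [0, 0.01, -0.04], 1], [[0, 0, 0], [0, 0.01, -0.04], 1]])

```text
clock: 27.7
tool_pos: [0.4732, -0.2834, 0.2552]
orientation: [0.569, 0.822, -0.0, 0.0]
ft_force: [-0.3, 0.2, -0.1]
grip_width: 0.0597
grasp_force: 8.0
```

step_arm(rows=[[[0, 0, 0], [0, 0, -0.005], 1], [[0, 0, 0], [0, 0, -0.01], 1], [[0, 0, 0], [0, 0, -0.01], 1]])

```text
clock: 28.0
tool_pos: [0.4732, -0.2834, 0.2551]
orientation: [0.569, 0.822, -0.0, 0.0]
ft_force: [-1.7, 0.6, 6.3]
grip_width: 0.0599
grasp_force: 8.0
```

step_arm(rows=[[[0, 0, 0], [0, 0, 0.005], 1], [[0, 0, 0], [0, 0, 0.005], -0.35], [[0, 0, 0], [0, 0, 0.005], -0.5], [[0, 0, 0], [0, 0, 0.005], -0.8], [[0, 0, 0], [0, 0, 0.005], -1], [[0, 0, 0], [0, 0, 0.005], -1], [[0, 0, 0], [0, 0, 0.1], -1], [[0, 0, 0], [0, 0, 0.4], -1], [[0, 0, 0], [0, 0, 0.9], -1], [[0, 0, 0], [0, 0, 1.5], -1], [[0, 0, 0], [0, 0, 2.1], -1], [[0, 0, 0], [0, 0, 2.6], -1], [[0, 0, 0], [0, 0, 2.9], -1], [[0, 0, 0], [0, 0, 3.0], -1], [[0, 0, 0], [0, 0, 3.0], -1]])

```text
clock: 29.5
tool_pos: [0.4731, -0.2834, 0.4053]
orientation: [0.569, 0.822, -0.0, 0.001]
ft_force: [-0.6, -0.1, -1.3]
grip_width: 0.0932
grasp_force: 0.0
```

```bash
python3 - <<'E'
from m import *
for n in('wrist','side','scene'):
    s=snap(n,n+'4.png'); P=cloud(s)
    print(n,'dish',disc(s,P,(.4733,-.2832),.074,.09,.081,.05),'pan',disc(s,P,(.4733,-.2832),.059,.09,.066,.075)[:2])
    for k,g,zt in(('stout',(.519,.0475),.108),('tall',(.514,-.02),.138),('square',(.508,-.088),.118)):
        print(k,disc(s,P,g,zt-.006,zt+.008,zt,.04))
t=arm.sense(); print(t['clock'],t['qpos'].round(2),t['tool_pos'],t['orientation'])
E
```

```text
wrist dish (array([ 0.4726, -0.284 ]), np.float64(0.0296), array([ 0.4726, -0.2839,  0.0787]), 2562, array([257., 183.])) pan (array([ 0.4727, -0.2825]), np.float64(0.0594))
stout None
tall None
square (array([ 0.5077, -0.0928]), np.float64(0.0189), array([ 0.5127, -0.1021,  0.1155]), 540, array([382.,   6.]))
side dish (array([ 0.4735, -0.2844]), np.float64(0.0293), array([ 0.473 , -0.2839,  0.0814]), 227, array([324., 134.])) pan (array([ 0.4737, -0.2821]), np.float64(0.0594))
stout (array([0.5175, 0.0499]), np.float64(0.0241), array([0.5176, 0.0506, 0.1085]), 253, array([237., 190.]))
tall (array([ 0.5133, -0.0175]), np.float64(0.0152), array([ 0.5134, -0.0179,  0.1382]), 97, array([257., 166.]))
square (array([ 0.5073, -0.0868]), np.float64(0.0201), array([ 0.5069, -0.0862,  0.1184]), 147, array([275., 157.]))
scene dish (array([ 0.4732, -0.2858]), np.float64(0.0291), array([ 0.4735, -0.2855,  0.0806]), 265, array([147., 212.])) pan (array([ 0.4729, -0.2845]), np.float64(0.0597))
stout (array([0.5215, 0.0473]), np.float64(0.024), array([0.5209, 0.0467, 0.1076]), 152, array([269., 182.]))
tall (array([ 0.5169, -0.0216]), np.float64(0.0156), array([ 0.5168, -0.022 ,  0.1372]), 68, array([245., 178.]))
square (array([ 0.5114, -0.0916]), np.float64(0.0205), array([ 0.51  , -0.0912,  0.1175]), 124, array([220., 190.]))
29.65 [ 0.84  0.44 -0.56  1.98  0.32  0.81  0.46] [ 0.47293362 -0.28342099  0.40378027] [ 5.69071051e-01  8.22288027e-01 -8.67181434e-05 -7.29649314e-04]
```

View pics/side4.png

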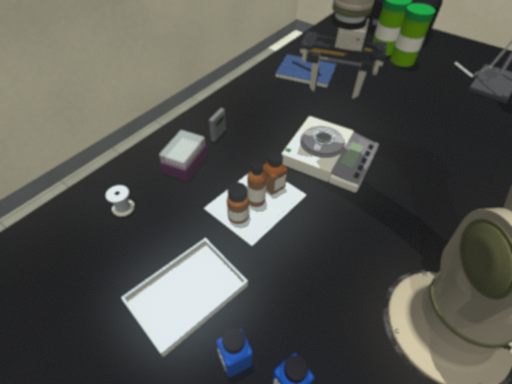

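Side view: the dish sits centred on the pan at (323,139), within about 2 mm by all cameras. All three bottles still stand on the pad and the tray is empty. The dish is done, so the bottles go back next, stout first.

step_arm(rows=[[[0, 0, -0.2], [0.04, 0.3, 0], -1], [[0, 0, -0.7], [0.12, 0.9, 0], -1], [[0, 0, -1.3], [0.24, 1.7, 0], -1], [[0, 0, -1.9], [0.36, 2.6, 0], -1], [[0, 0, -2.5], [0.5, 3.5, 0], -1], [[0, 0, -3.0], [0.62, 4.4, 0], -1], [[0, 0, -3.5], [0.74, 5.3, 0], -1], [[0, 0, -3.75], [0.85, 6.1, 0], -1], [[0, 0, -3.75], [0.9, 6.5, 0], -1], [[0, 0, -3.75], [0.92, 6.62, -0.2], -1], [[0, 0, -3.75], [0.92, 6.62, -0.7], -1], [[0, 0, -3.75], [0.92, 6.62, -1.3], -1], [[0, 0, -3.75], [0.92, 6.62, -1.8], -1], [[0, 0, -3.75], [0.92, 6.62, -2.2], -1], [[0, 0, -3.75], [0.92, 6.62, -2.5], -1], [[0, 0, -3.75], [0.92, 6.62, -2.64], -1], [[0, 0, -3.75], [0.92, 6.62, -2.67], -1], [[0, 0, -3.75], [0.92, 6.62, -2.67], -1], [[0, 0, -3.75], [0.92, 6.62, -2.67], -1]])

```text
clock: 31.55
tool_pos: [0.5194, 0.0474, 0.2717]
orientation: [0.763, 0.647, 0.0, 0.0]
ft_force: [0.3, 0.4, -0.2]
grip_width: 0.0929
grasp_force: 0.0
```

step_arm(rows=[[[0, 0, 0], [0, 0, 0], -0.1], [[0, 0, 0], [0, 0, 0], -0.05], [[0, 0, 0], [0, 0, 0], 0], [[0, 0, 0], [0, 0, 0], 0.05], [[0, 0, 0], [0, 0, 0], 1], [[0, 0, 0], [0, 0, 0], 1], [[0, 0, 0], [0, 0, 0], 1]], newtons=20)

```text
clock: 32.25
tool_pos: [0.5193, 0.0476, 0.2712]
orientation: [0.762, 0.647, 0.0, 0.0]
ft_force: [0.3, -0.2, 0.0]
grip_width: 0.0457
grasp_force: 20.0
```

step_arm(rows=[[[0, 0, 0], [0, 0, 0.15], 1], [[0, 0, 0], [0, 0, 0.5], 1], [[0, 0, 0], [0, 0, 0.95], 1], [[0, 0, 0], [-0.02, 0.1, 1.3], 1], [[0, 0, 0], [-0.08, 0.4, 1.4], 1], [[0, 0, 0], [-0.21, 1.0, 1.4], 1], [[0, 0, 0], [-0.36, 1.7, 1.4], 1], [[0, 0, 0], [-0.51, 2.45, 1.4], 1], [[0, 0, 0], [-0.67, 3.2, 1.4], 1], [[0, 0, 0], [-0.83, 3.95, 1.4], 1], [[0, 0, 0], [-0.98, 4.65, 1.4], 1], [[0, 0, 0], [-1.1, 5.25, 1.4], 1], [[0, 0, 0], [-1.2, 5.72, 1.4], 1], [[0, 0, 0], [-1.27, 6.03, 1.3], 1], [[0, 0, 0], [-1.29, 6.14, 1.0], 1], [[0, 0, 0], [-1.29, 6.14, 0.6], 1], [[0, 0, 0], [-1.29, 6.14, 0.25], 1], [[0, 0, 0], [-1.29, 6.14, 0.08], 1], [[0, 0, 0], [-1.29, 6.14, 0.04], 1], [[0, 0, 0], [-1.29, 6.14, 0.04], 1]])

```text
clock: 34.25
tool_pos: [0.4548, 0.3541, 0.273]
orientation: [0.763, 0.647, -0.0, 0.0]
ft_force: [-0.2, -0.6, -2.0]
grip_width: 0.0456
grasp_force: 20.0
```

step_arm(rows=[[[0, 0, 0], [0, 0, -0.01], 1], [[0, 0, 0], [0, 0, -0.02], 1], [[0, 0, 0], [0, 0, -0.02], 1]])

```text
clock: 34.55
tool_pos: [0.4548, 0.3546, 0.2726]
orientation: [0.763, 0.647, 0.0, 0.0]
ft_force: [-0.1, 0.5, -1.2]
grip_width: 0.0456
grasp_force: 20.0
```

step_arm(rows=[[[0, 0, 0], [0, 0, -0.01], 1], [[0, 0, 0], [0, 0, -0.015], 1], [[0, 0, 0], [0, 0, -0.015], 1]])

```text
clock: 34.85
tool_pos: [0.4548, 0.3547, 0.2718]
orientation: [0.763, 0.647, 0.0, 0.0]
ft_force: [-0.0, -0.4, 2.5]
grip_width: 0.0452
grasp_force: 20.0
```

Contact is confirmed, so I release, rise and go to the tall bottle.

step_arm(rows=[[[0, 0, 0], [0, 0, 0], -0.1], [[0, 0, 0], [0, 0, 0], -0.5], [[0, 0, 0], [0, 0, 0], -1], [[0, 0, 0], [0, 0, 0], -1], [[0, 0, 0], [0, 0, 0], -1], [[0, 0, 0], [0, 0, 0.2], -1], [[0, 0, 0], [0, 0, 0.6], -1], [[0, 0, 0], [0, 0, 1.2], -1], [[0, 0, 0], [0, 0, 1.7], -1], [[0, 0, 0], [0, 0, 1.9], -1]])

```text
clock: 35.85
tool_pos: [0.4549, 0.3549, 0.3693]
orientation: [0.763, 0.647, 0.002, -0.0]
ft_force: [0.7, 0.5, -0.6]
grip_width: 0.0927
grasp_force: 0.0
```

step_arm(rows=[[[0, 0, 0], [0.05, -0.3, 0], -1], [[0, 0, 0], [0.15, -0.95, 0], -1], [[0, 0, 0], [0.29, -1.8, 0], -1], [[0, 0, 0], [0.43, -2.7, 0], -1], [[0, 0, 0], [0.57, -3.6, 0], -1], [[0, 0, 0], [0.71, -4.5, 0], -1], [[0, 0, 0], [0.85, -5.4, 0], -1], [[0, 0, 0], [0.99, -6.25, 0], -1], [[0, 0, 0], [1.09, -6.95, 0], -1], [[0, 0, 0], [1.16, -7.35, 0], -1], [[0, 0, 0], [1.18, -7.48, -0.15], -1], [[0, 0, 0], [1.18, -7.48, -0.5], -1], [[0, 0, 0], [1.18, -7.48, -0.9], -1], [[0, 0, 0], [1.18, -7.48, -1.18], -1], [[0, 0, 0], [1.18, -7.48, -1.26], -1], [[0, 0, 0], [1.18, -7.48, -1.26], -1], [[0, 0, 0], [1.18, -7.48, -1.26], -1]])

```text
clock: 37.55
tool_pos: [0.5136, -0.019, 0.3036]
orientation: [0.762, 0.647, -0.0, -0.0]
ft_force: [0.1, 0.1, 0.6]
grip_width: 0.0926
grasp_force: 0.0
```

step_arm(rows=[[[0, 0, 0], [0, 0, 0], 0.1], [[0, 0, 0], [0, 0, 0], 0.2], [[0, 0, 0], [0, 0, 0], 0.25], [[0, 0, 0], [0, 0, 0], 0.3], [[0, 0, 0], [0, 0, 0], 0.35], [[0, 0, 0], [0, 0, 0], 0.4], [[0, 0, 0], [0, 0, 0], 0.5], [[0, 0, 0], [0, 0, 0], 1], [[0, 0, 0], [0, 0, 0], 1], [[0, 0, 0], [0, 0, 0], 1]], newtons=20)

```text
clock: 38.55
tool_pos: [0.5138, -0.0194, 0.3035]
orientation: [0.763, 0.647, 0.0, 0.0]
ft_force: [0.8, -0.0, -0.8]
grip_width: 0.0272
grasp_force: 20.0
```

step_arm(rows=[[[0, 0, 0], [0, 0, 0.15], 1], [[0, 0, 0], [0, 0, 0.5], 1], [[0, 0, 0], [0, 0, 0.95], 1], [[0, 0, 0], [-0.03, 0.1, 1.3], 1], [[0, 0, 0], [-0.1, 0.4, 1.4], 1], [[0, 0, 0], [-0.24, 1.0, 1.4], 1], [[0, 0, 0], [-0.41, 1.7, 1.4], 1], [[0, 0, 0], [-0.59, 2.45, 1.4], 1], [[0, 0, 0], [-0.77, 3.2, 1.4], 1], [[0, 0, 0], [-0.95, 3.95, 1.4], 1], [[0, 0, 0], [-1.12, 4.65, 1.4], 1], [[0, 0, 0], [-1.26, 5.25, 1.4], 1], [[0, 0, 0], [-1.38, 5.72, 1.4], 1], [[0, 0, 0], [-1.45, 6.0, 1.3], 1], [[0, 0, 0], [-1.47, 6.1, 1.0], 1], [[0, 0, 0], [-1.47, 6.1, 0.6], 1], [[0, 0, 0], [-1.47, 6.1, 0.25], 1], [[0, 0, 0], [-1.47, 6.1, 0.08], 1], [[0, 0, 0], [-1.47, 6.1, 0.03], 1], [[0, 0, 0], [-1.47, 6.1, 0.03], 1]])

```text
clock: 40.55
tool_pos: [0.4399, 0.286, 0.3051]
orientation: [0.762, 0.647, -0.0, -0.0]
ft_force: [-0.5, 0.6, -1.0]
grip_width: 0.0274
grasp_force: 20.0
```

step_arm(rows=[[[0, 0, 0], [0, 0, -0.01], 1], [[0, 0, 0], [0, 0, -0.015], 1], [[0, 0, 0], [0, 0, -0.015], 1]])

```text
clock: 40.85
tool_pos: [0.4403, 0.2855, 0.3046]
orientation: [0.763, 0.647, 0.0, 0.0]
ft_force: [-0.4, -0.0, -1.6]
grip_width: 0.0276
grasp_force: 20.0
```

step_arm(rows=[[[0, 0, 0], [0, 0, -0.007], 1], [[0, 0, 0], [0, 0, -0.015], 1], [[0, 0, 0], [0, 0, -0.015], 1]])

```text
clock: 41.15
tool_pos: [0.4404, 0.2857, 0.3042]
orientation: [0.763, 0.647, 0.001, 0.0]
ft_force: [-0.9, -1.4, 8.1]
grip_width: 0.0275
grasp_force: 20.0
```

step_arm(rows=[[[0, 0, 0], [0, 0, 0.01], 1], [[0, 0, 0], [0, 0, 0.01], 0.3], [[0, 0, 0], [0, 0, 0.01], -0.2], [[0, 0, 0], [0, 0, 0.01], -1], [[0, 0, 0], [0, 0, 0.01], -1], [[0, 0, 0], [0, 0, 0.01], -1], [[0, 0, 0], [0, 0, 0.2], -1], [[0, 0, 0], [0, 0, 0.6], -1], [[0, 0, 0], [0, 0, 1.1], -1], [[0, 0, 0], [0, 0, 1.3], -1]])

```text
clock: 42.15
tool_pos: [0.4404, 0.2859, 0.3708]
orientation: [0.763, 0.647, 0.001, 0.0]
ft_force: [0.1, 0.1, -0.7]
grip_width: 0.0906
grasp_force: 0.0
```

step_arm(rows=[[[0, 0, 0], [0.05, -0.3, 0], -1], [[0, 0, 0], [0.17, -0.95, 0], -1], [[0, 0, 0], [0.33, -1.8, 0], -1], [[0, 0, 0], [0.49, -2.7, 0], -1], [[0, 0, 0], [0.65, -3.6, 0], -1], [[0, 0, 0], [0.81, -4.5, 0], -1], [[0, 0, 0], [0.98, -5.4, 0], -1], [[0, 0, 0], [1.13, -6.25, 0], -1], [[0, 0, 0], [1.26, -6.95, 0], -1], [[0, 0, 0], [1.33, -7.35, 0], -1], [[0, 0, 0], [1.35, -7.47, -0.15], -1], [[0, 0, 0], [1.35, -7.47, -0.5], -1], [[0, 0, 0], [1.35, -7.47, -0.95], -1], [[0, 0, 0], [1.35, -7.47, -1.4], -1], [[0, 0, 0], [1.35, -7.47, -1.65], -1], [[0, 0, 0], [1.35, -7.47, -1.72], -1], [[0, 0, 0], [1.35, -7.47, -1.72], -1], [[0, 0, 0], [1.35, -7.47, -1.72], -1]])

```text
clock: 43.95
tool_pos: [0.5079, -0.0877, 0.283]
orientation: [0.762, 0.647, 0.0, 0.0]
ft_force: [-0.7, -0.5, 0.7]
grip_width: 0.0929
grasp_force: 0.0
```

step_arm(rows=[[[0, 0, 0], [0, 0, 0], 0], [[0, 0, 0], [0, 0, 0], 0.1], [[0, 0, 0], [0, 0, 0], 0.15], [[0, 0, 0], [0, 0, 0], 0.2], [[0, 0, 0], [0, 0, 0], 0.25], [[0, 0, 0], [0, 0, 0], 0.3], [[0, 0, 0], [0, 0, 0], 1], [[0, 0, 0], [0, 0, 0], 1], [[0, 0, 0], [0, 0, 0], 1]], newtons=20)

```text
clock: 44.85
tool_pos: [0.5078, -0.0879, 0.2824]
orientation: [0.763, 0.647, 0.0, 0.0]
ft_force: [0.9, 0.2, -0.2]
grip_width: 0.0374
grasp_force: 20.0
```

step_arm(rows=[[[0, 0, 0], [0, 0, 0.15], 1], [[0, 0, 0], [0, 0, 0.5], 1], [[0, 0, 0], [0, 0, 0.95], 1], [[0, 0, 0], [-0.03, 0.1, 1.3], 1], [[0, 0, 0], [-0.1, 0.4, 1.4], 1], [[0, 0, 0], [-0.25, 1.0, 1.4], 1], [[0, 0, 0], [-0.42, 1.7, 1.4], 1], [[0, 0, 0], [-0.62, 2.45, 1.4], 1], [[0, 0, 0], [-0.81, 3.2, 1.4], 1], [[0, 0, 0], [-1.0, 3.95, 1.4], 1], [[0, 0, 0], [-1.18, 4.65, 1.4], 1], [[0, 0, 0], [-1.33, 5.25, 1.4], 1], [[0, 0, 0], [-1.45, 5.75, 1.4], 1], [[0, 0, 0], [-1.53, 6.05, 1.3], 1], [[0, 0, 0], [-1.55, 6.17, 1.0], 1], [[0, 0, 0], [-1.55, 6.17, 0.6], 1], [[0, 0, 0], [-1.55, 6.17, 0.25], 1], [[0, 0, 0], [-1.55, 6.17, 0.08], 1], [[0, 0, 0], [-1.55, 6.17, 0.03], 1], [[0, 0, 0], [-1.55, 6.17, 0.03], 1]])

```text
clock: 46.85
tool_pos: [0.4299, 0.2209, 0.284]
orientation: [0.762, 0.647, -0.0, -0.0]
ft_force: [-0.2, -0.0, -1.9]
grip_width: 0.0373
grasp_force: 20.0
```

step_arm(rows=[[[0, 0, 0], [0, 0, -0.01], 1], [[0, 0, 0], [0, 0, -0.015], 1], [[0, 0, 0], [0, 0, -0.015], 1]])

```text
clock: 47.15
tool_pos: [0.4303, 0.2205, 0.2836]
orientation: [0.763, 0.647, 0.0, 0.0]
ft_force: [0.2, 0.3, -1.7]
grip_width: 0.0375
grasp_force: 20.0
```

step_arm(rows=[[[0, 0, 0], [0, 0, -0.007], 1], [[0, 0, 0], [0, 0, -0.012], 1], [[0, 0, 0], [0, 0, -0.012], 1]])

```text
clock: 47.45
tool_pos: [0.4304, 0.2206, 0.2833]
orientation: [0.763, 0.647, 0.0, 0.0]
ft_force: [-1.0, -0.5, 7.6]
grip_width: 0.0373
grasp_force: 20.0
```

Contact again, so I release and rise straight up, back to the first viewing pose (offset +0.63, -0.25).

step_arm(rows=[[[0, 0, 0], [0, 0, 0.008], 1], [[0, 0, 0], [0, 0, 0.008], 0.1], [[0, 0, 0], [0, 0, 0.008], -0.4], [[0, 0, 0], [0, 0, 0.008], -1], [[0, 0, 0], [0, 0, 0.008], -1], [[0, 0, 0], [0, 0, 0.008], -1], [[0, 0, 0], [0, 0, 0.2], -1], [[0, 0, 0], [0, 0, 0.6], -1], [[0, 0, 0], [0, 0, 1.2], -1], [[0, 0, 0], [0.1, 0, 1.8], -1], [[0, 0, 0], [0.4, -0.2, 2.3], -1], [[0, 0, 0], [0.63, -0.25, 2.42], -1], [[0, 0, 0], [0.63, -0.25, 2.42], -1], [[0, 0, 0], [0.63, -0.25, 2.42], -1]])

```text
clock: 48.85
tool_pos: [0.4613, 0.2079, 0.4029]
orientation: [0.763, 0.647, -0.001, -0.0]
ft_force: [-1.2, 0.6, 0.2]
grip_width: 0.0927
grasp_force: 0.0
```

```bash
python3 - <<'E'
from m import *
for n in('wrist','side','scene'):
    s=snap(n,n+'5.png'); P=cloud(s)
    for k,g,zt in(('stout',(.4555,.352),.109),('tall',(.4417,.283),.139),('square',(.433,.214),.119)):
        print(n,k,disc(s,P,g,zt-.006,zt+.008,zt,.04)[:3])
    if n!='wrist': print('dish',disc(s,P,(.4733,-.2832),.074,.09,.081,.05)[:3])
    else:
        hsv=cv2.cvtColor(s['image'],cv2.COLOR_RGB2HSV)
        m=((hsv[...,0]<20)&(hsv[...,1]>120)&(hsv[...,2]>50)&(np.arange(384)[:,None]>140)).astype(np.uint8)
        c=max(cv2.findContours(m,0,cv2.CHAIN_APPROX_NONE)[0],key=cv2.contourArea)
        print('sq',cv2.minAreaRect(onplane(s,c.reshape(-1,2),.08)[:,:2].astype(np.float32)))
E
```

```text
wrist stout (array([0.4552, 0.3541]), np.float64(0.0228), array([0.4545, 0.3542, 0.1068]))
wrist tall (array([0.4408, 0.2849]), np.float64(0.014), array([0.4405, 0.2851, 0.1368]))
wrist square (array([0.4314, 0.2202]), np.float64(0.0191), array([0.4312, 0.2199, 0.1168]))
sq ((0.4318692982196808, 0.22260868549346924), (0.05793669819831848, 0.049732014536857605), 75.22134399414062)
side stout (array([0.4542, 0.3559]), np.float64(0.0239), array([0.453 , 0.3564, 0.1103]))
side tall (array([0.4393, 0.2848]), np.float64(0.0148), array([0.4384, 0.2852, 0.14  ]))
side square (array([0.4297, 0.2191]), np.float64(0.0196), array([0.4294, 0.22  , 0.1199]))
dish (array([ 0.4735, -0.2844]), np.float64(0.0293), array([ 0.4726, -0.2831,  0.0816]))
scene stout (array([0.4592, 0.3503]), np.float64(0.0229), array([0.4559, 0.3518, 0.1065]))
scene tall (array([0.4448, 0.2808]), np.float64(0.0145), array([0.4413, 0.2841, 0.1357]))
scene square (array([0.4329, 0.2155]), np.float64(0.0207), array([0.4324, 0.2158, 0.1186]))
dish (array([ 0.4732, -0.2858]), np.float64(0.0291), array([ 0.4734, -0.2856,  0.0806]))
```

View pics/wrist5.png

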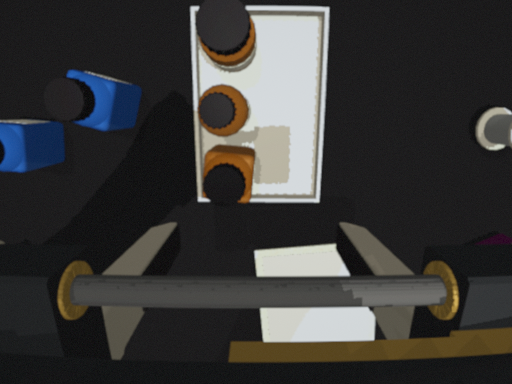

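View pics/scene5.png

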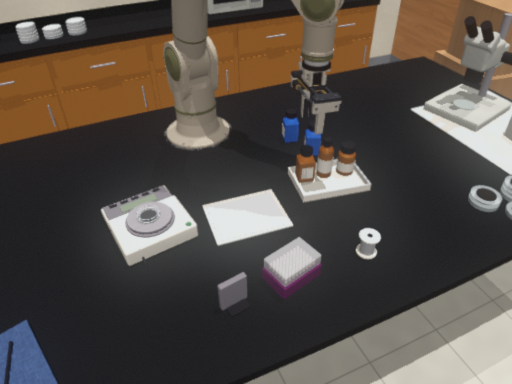

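In the wrist view the three bottles stand at the same pixels as at the start: (224,24), (218,110) and (223,182). They are within about 0.5 mm. The scene view shows the dish centred on the pan at (149,216) and everything else untouched.

```bash
python3 -c "
from plant import arm
print(arm.finish_job())"
```

```text
the job is handed in; nothing more can be done
None
```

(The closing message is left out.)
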